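Dock a specimen carrier behind the one-way gate of the lane

TASK

Put the specimen carrier into the open end of the docking lane and slide it along the lane floor through the sprung one-way gate, pressing it into the sprung stop until the gate flap has snapped fully shut behind it, but never driving the stop to the end of its travel or slamming the carrier about. Then let it come back against the shut flap and leave it captive there, level between flap and stop, with nothing else on the bench disturbed.

Things in the scene. Friction and masses are not known exactly. Their poses are not given: they have to be found in the camera images.
- carrier: specimen carrier, loose, 0.4 to 0.7 kg. Aluminium base 92 (its x) x 60 (y) x 20 mm thick, upright corners cut 45 degrees by 15 mm, so each end is a flat 30 mm wide; ends alike, either may lead. Amid it a steel collet block 32 x 32 mm, 20 to 50 mm above the underside (grip here, any pair of sides), and a brass bar rising to 83 mm. Origin: centre of underside, z up.
- lane: docking lane, fixed: dark grey anodised plate 340 x 112 mm (x -105 to 235, y -46 to 66), upper face (lane floor) 6 mm above the bench, open from above. Origin: on the centreline at bench level; x = push direction, y left, z up. Two white guide rails, 8 mm high above the floor, inner faces at y = +-31.5 mm, from x = -68 to 142. The carrier's centre travels along y = 0.
- lane_mouth (a point): centre of the lane floor where the straight rails begin, at x = -68 mm of the lane (axes as the lane's). From here back to the open end, x = -102 mm, the rails flare out to about 84 mm apart. Gate and stop are clamped together anywhere from g = -25 to +25 mm along the lane; g is NOT measured. The carrier begins to open the flap with its centre at about lane x = g - 20 mm.
- lane_bay (a point): point of the lane floor at lane x = 98 mm, y = 0: the docked carrier's centre rests at about lane x = g + 98 mm (g unmeasured, -25 to +25); the flap snaps shut behind it only after its centre has passed about g + 105. Stop: bare pad face at about g + 138 to g + 141 mm; block behind it to g + 192, 44 mm wide, top 32 mm above the bench.
- flap (a joint): angle of the gate flap, rad: 0 = shut; grows as it swings to the left rail, about 0.5 as the carrier's side passes; cannot swing out past 0. Steel strip 60 mm long, 10 to 18 mm above the lane floor, slanting from an upright pin (lane x = g, y = 40) along the push to mid-lane; 3 to 8 N of push opens it. Pin bracket: x = g - 20 to g + 20, y 34 to 64, top 32 mm above the bench.
- pad (a joint): how far the stop's rubber pad is pressed in, m: 0 = out, 0.016 = end of travel. Diameter 17 mm, axis along the lane, 16.5 mm above the bench. Spring: 2 N plus 1.1 N per mm. When the flap snaps shut it is pressed in 8 to 12 mm (11 to 15 N); the carrier's sliding friction adds 1 to 6 N to the push, more if pressed down. A docked carrier keeps it pressed in 2 to 6 mm.
- jar: bystander: closed jar, 56 mm in diameter, 65 mm high; origin: centre of underside
- mouse: bystander: black computer mouse, 105 x 60 x 30 mm; origin: centre of underside
- tray: bystander: grey tray of spare specimens, 160 x 110 x 30 mm; origin: centre of underside
Things that resemble listed ones, but are neither listed nor needed, are in the scene too. Leave any brown or red look-alike of the carrier alone.

How it is judged:
By the outcome, as a careful person would: the job done as asked, in the order asked, and still so for the second after the job is handed in, with the robot touching nothing.
It also fails if it takes over 72 s, if anything falls off the work surface, if the arm or the gripper's body presses on something with over 40 N, if the wrist force passes 120 N, or if a joint passes its speed limit or range.

ROBOT

A 6-joint arm with a two-finger parallel gripper is mounted at the origin on the work surface. World frame = base frame: x ahead of the robot, y to its left, z up, the work surface at z = 0. Lengths are in m, angles in degrees, forces in N, time in s.
With the tool pointing down it reaches from about 0.375 to 0.75 m from the base axis. Payload 9 kg.
Tool frame: the origin (TCP) lies where the fingers leave the gripper's body, on its centre line; the fingertips stand 73 mm ahead of it and the grasp point (between the pads) lies 54 mm ahead of it (robot.tip_reach is the distance from the TCP to the fingertips, in m); z points along the fingers, y is the direction in which the jaws open and shut (so a half turn about z gives the same grasp; the last joint's range is limited). The gripper opens to 85 mm and grips with 20 to 120 N. Pads are 22 mm wide; open, the fingers measure 114 mm over their backs; the gripper's body (76 mm by 85 mm) begins 54 mm behind the grasp point. The pads swing forward as they close: fully open they stand 13 mm farther back than shut.
Start: joints at [63.214, 5.964, 5.575, 89.605, 0, 77.527], TCP at [0.148, 0.581, 0.304] pointing down, gripper open.
Joint ranges: [-171.21, 171.21], [-48.23, 106.86], [-62.78, 66.21], [-105.2, 120.99], [-86.42, 89.51], [-180, 180]. Speed limits (degrees/s): [127.2, 127.2, 147.25, 180, 180, 180].

INTERFACE

Orientations are given as [roll, pitch, yaw] about the fixed x, y, z axes, in that order (R = Rz(yaw) Ry(pitch) Rx(roll)).
In Python, from plant import robot gives the robot as it stands. Calls block until the motion is done:
- robot.move_pose(position, orientation): joint-space move of the TCP to a pose.
- robot.line_to(position, vel=0.15, rotation=None, guard=None): straight line of the TCP; rotation=None keeps the orientation; vel is the mean speed in m/s. With guard (N) it stops when the force on the tool has changed by that much, and returns True; else False.
- robot.goto_joints(angles): joint-space move.
- robot.set_gripper(opening): finger opening in m; the grip force is fixed at half the most; returns when the fingers have stopped.
- robot.pause(seconds).
- robot.ik(position, orientation): joint angles nearest the present ones, or None.
- robot.observe(): the state.
- robot.grab_frame(name): name is "scene" or "side" or "wrist"; returns the picture (420x560x3 uint8, blue, green, red); there is no depth.
- robot.get_calibration(name): a dict with "vertical_fov" (degrees; the focal length in pixels is half the picture's height over the tangent of half this angle, whatever the lens; pixels are square), "cx", "cy" (the principal point, pixels), "k1" (the pictures are not rectified: a ray, as slopes to the right and down, at radius r is drawn at 1 + k1 r^2 times it, then the intrinsics apply), "rvec" (rotation vector, rad) and "tvec" (3), from world to camera coordinates, as OpenCV has them. Camera axes: x right, y down, z forward; pixel columns grow to the right and rows downward; lengths in m; the calibration is good to about 2 mm. A picture is of the moment at which its call begins: read the wrist's pose just before it. get_calibration takes no time and is no camera call; for the wrist camera it gives the pose at the moment of the call.
A pose or a line that the arm cannot do raises robot.IKError and nothing moves.
- robot.job_done(): hands the job in, once; it reports no verdict.
The state is a dict: "time": time; "q": joint angles; "qvel": joint speeds; "joint_torque": joint torques, N m; "tool_pos": TCP position; "tcp_rot": TCP orientation; "ft_force": force on the tool from outside, world axes, zero at the start; "torque": the same for the moment, N m; "gripper_width": finger opening in m.
Only numpy, scipy, OpenCV 4.12 (cv2) and the standard library are available. Lean on these libraries where they do the work, as an engineer would, in place of code of your own. Each camera call takes 0.05 s, during which the arm holds its last target.

## Working session

There is one attempt and no reset: what is moved stays moved. The work goes in short steps, each a Python script; the robot and the scene stay as the last script left them, time stands still between calls to the robot, and variables do not carry over. Pictures are saved under pics/ and viewed, and the job is handed in when it is done.

```bash
ls; mkdir -p pics
python3 - <<'E'
from plant import robot
import cv2
for n in("scene","side","wrist"):
    c=robot.get_calibration(n); print(n,{k:(v if not hasattr(v,'tolist') else v.tolist()) for k,v in c.items()})
    cv2.imwrite(f"pics/a_{n}.png",robot.grab_frame(n))
o=robot.observe();print(o['time'],o['tool_pos'],o['tcp_rot'],o['ft_force'],o['gripper_width'])
E
```

```text
pics
scene {'vertical_fov': 45.8372570657467, 'cx': 279.9859863240188, 'cy': 205.52982675952134, 'k1': -0.10055807482183278, 'rvec': [0.759843069537968, 2.6179612814131, -1.098103532011163], 'tvec': [0.42706502356434073, -0.16984919438879298, 1.5435840718317453]}
side {'vertical_fov': 51.33649537582099, 'cx': 274.6564028300933, 'cy': 214.16986473861968, 'k1': -0.1411993873069639, 'rvec': [2.308279105933313, -0.6258415704117402, 0.25727987948903075], 'tvec': [-0.45280214971364374, 0.21356374646244766, 0.8484514570045941]}
wrist {'vertical_fov': 66.55721754095163, 'cx': 275.89171884534517, 'cy': 204.43933550466807, 'k1': -0.07086453045658044, 'rvec': [-2.2620730419123416, -1.7579347514210757, -0.2914439240744695], 'tvec': [-0.5979719669156306, -0.04267626022197032, 0.38129645035930776]}
0.15 [0.14821391 0.5812223  0.30328671] [-1.79941951e+02 -1.41542108e-02  1.65689695e+02] [0.82143168 0.14698777 0.48964417] 0.08564372409820944
```

View pics/a_scene.png

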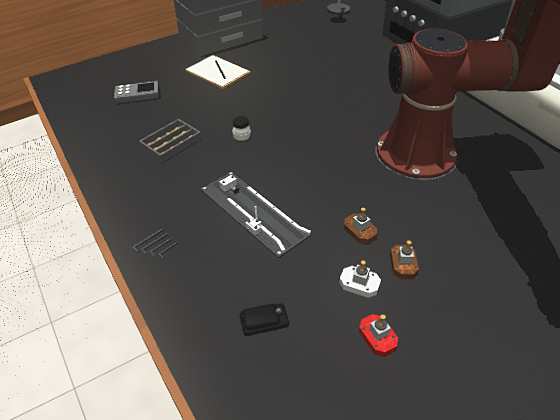

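View pics/a_side.png

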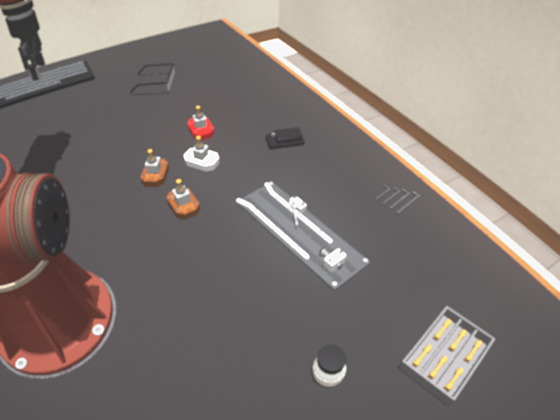

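View pics/a_wrist.png

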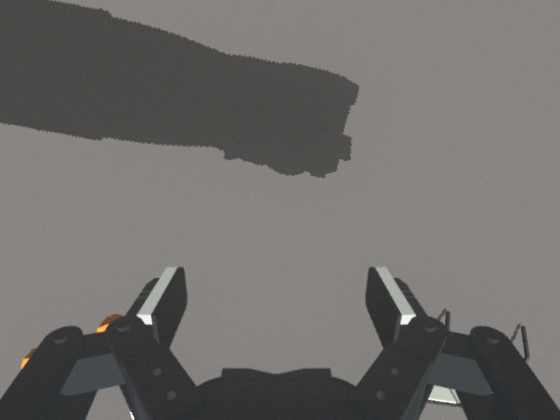

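The scene picture shows four carrier-like things: the white/aluminium one at (360,280), a red one at (380,333), and brown ones at (361,226) and (405,260). Only the aluminium one fits the description. The lane runs from its open end near (295,240) to the stop near (229,182). Next I'll localise these and enlarge a crop to confirm the carrier.

```bash
cat > h.py <<'E'
import numpy as np, cv2
from plant import robot
def cam(n):
    c=robot.get_calibration(n); f=210/np.tan(np.radians(c['vertical_fov'])/2)
    R,_=cv2.Rodrigues(np.array(c['rvec'],float)); return dict(f=f,cx=c['cx'],cy=c['cy'],k1=c['k1'],R=R,t=np.array(c['tvec'],float))
def ray(c,p):
    d=(np.array(p,float)-[c['cx'],c['cy']])/c['f']; s=d.copy()
    for _ in range(30): s=d/(1+c['k1']*(s@s))
    v=c['R'].T@np.array([s[0],s[1],1.]); return -c['R'].T@c['t'], v/np.linalg.norm(v)
def onz(c,p,z):
    o,v=ray(c,p); return o+v*(z-o[2])/v[2]
def proj(c,P):
    q=c['R']@np.array(P,float)+c['t']; s=q[:2]/q[2]; return s*(1+c['k1']*(s@s))*c['f']+[c['cx'],c['cy']]
def tri(rs):
    A=np.zeros((3,3));b=np.zeros(3)
    for o,v in rs:
        M=np.eye(3)-np.outer(v,v);A+=M;b+=M@o
    return np.linalg.solve(A,b)
E
python3 - <<'E'
from h import *
s=cam("scene");d=cam("side")
for nm,p,z in (("carr",(360,281),.0),("carrtop",(362,264),.08),("lane open",(295,242),.006),("lane stop",(218,183),.006),("jar",(241,137),0),("mouse",(264,322),0),("tray",(170,140),0),("red",(380,338),0),("br1",(361,230),0),("br2",(405,265),0)): print(nm,onz(s,p,z).round(3))
for nm,p,z in (("carr",(201,160),0),("laneopenL",(237,201),.006),("laneopenR",(272,182),.006),("stopend",(335,285),.006),("stopendR",(368,261),.006)): print(nm,onz(d,p,z).round(3))
for n,(x,y,w,h) in {"scene":(190,165,210,190),"side":(140,90,240,200)}.items():
    im=cv2.imread(f"pics/a_{n}.png")[y:y+h,x:x+w]
    k=min(800/w,600/h); cv2.imwrite(f"pics/b_{n}.png",cv2.resize(im,None,fx=k,fy=k,interpolation=cv2.INTER_CUBIC)); print(n,k)
E
```

```text
carr [0.463 0.297 0.   ]
carrtop [0.473 0.304 0.08 ]
lane open [0.529 0.112 0.006]
lane stop [ 0.593 -0.198  0.006]
jar [ 0.426 -0.363  0.   ]
mouse [0.716 0.27  0.   ]
tray [ 0.627 -0.476  0.   ]
red [0.523 0.444 0.   ]
br1 [0.356 0.167 0.   ]
br2 [0.338 0.32  0.   ]
carr [0.471 0.309 0.   ]
laneopenL [0.481 0.108 0.006]
laneopenR [0.591 0.125 0.006]
stopend [ 0.543 -0.218  0.006]
stopendR [ 0.643 -0.203  0.006]
scene 3.1578947368421053
side 3.0
```

View pics/b_scene.png

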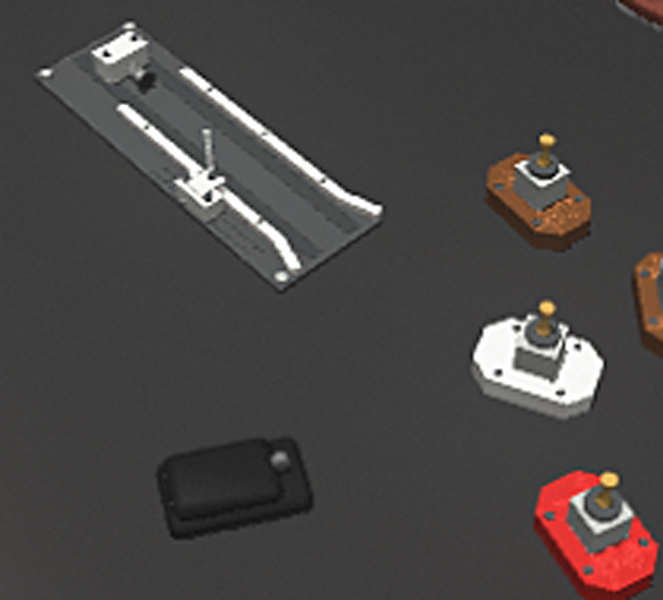

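View pics/b_side.png

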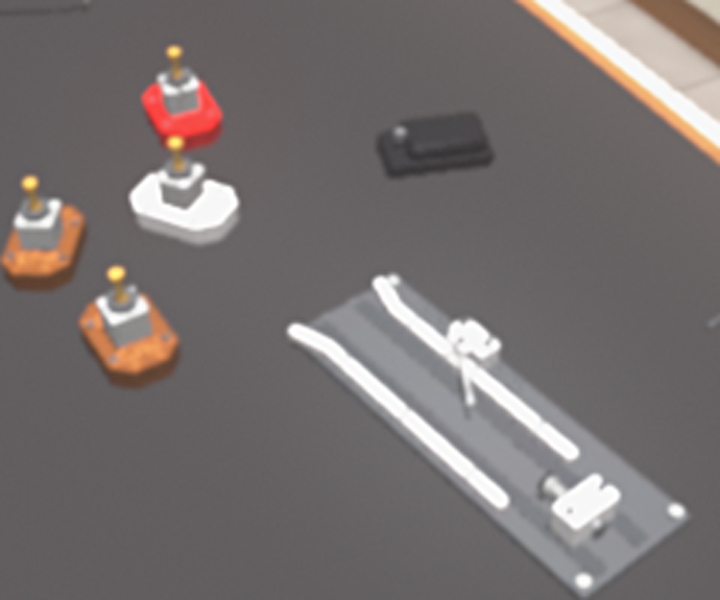

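The crop confirms that the white/aluminium carrier at (360,280) is the only one of that finish. The lane pushes along about world -y, the bracket is on the +x side and the stop is at the far end. Next I'll take wrist views from above for accuracy.

Run:
```python
from h import *
from scipy.spatial.transform import Rotation as Ro
o=robot.observe(); c=cam("wrist")
Rt=Ro.from_euler('xyz',o['tcp_rot'],degrees=True).as_matrix()
C=-c['R'].T@c['t']; print("cam in tool",Rt.T@(C-o['tool_pos'])); print("axes in tool\n",(Rt.T@c['R'].T).round(3)); print(robot.tip_reach, Rt.round(2).tolist())
for yaw in (165.7,100,90,-90,-80,180,0):
  for p in ((.466,.303,.3),(.55,.2,.35),(.55,0.02,.35),(.55,-.05,.4)):
    q=robot.ik(p,[180,0,yaw]); print(yaw,p,None if q is None else np.round(q,0))
```

```text
cam in tool [ 0.08345743 -0.00121905 -0.07019051]
axes in tool
 [[-0.    -0.946 -0.325]
 [ 1.     0.    -0.001]
 [ 0.001 -0.325  0.946]]
0.0726 [[-0.97, 0.25, -0.0], [0.25, 0.97, -0.0], [0.0, -0.0, -1.0]]
165.7 (0.466, 0.303, 0.3) [20. -2. -3. 89.  0. 34.]
165.7 (0.55, 0.2, 0.35) [ 7.  4.  9. 94.  0. 21.]
165.7 (0.55, 0.02, 0.35) [-12.  -2.   2.  94.   0.   3.]
165.7 (0.55, -0.05, 0.4) [-19.   0.  10. 100.   0.  -4.]
100 (0.466, 0.303, 0.3) [ 20.  -2.  -3.  89.   0. 100.]
100 (0.55, 0.2, 0.35) [ 7.  4.  9. 94.  0. 87.]
100 (0.55, 0.02, 0.35) [-12.  -2.   2.  94.   0.  68.]
100 (0.55, -0.05, 0.4) [-19.   0.  10. 100.   0.  61.]
90 (0.466, 0.303, 0.3) [ 20.  -2.  -3.  89.   0. 110.]
90 (0.55, 0.2, 0.35) [ 7.  4.  9. 94.  0. 97.]
90 (0.55, 0.02, 0.35) [-12.  -2.   2.  94.   0.  78.]
90 (0.55, -0.05, 0.4) [-19.   0.  10. 100.   0.  71.]
-90 (0.466, 0.303, 0.3) [ 20.  -2.  -3.  89.   0. -70.]
-90 (0.55, 0.2, 0.35) [  7.   4.   9.  94.   0. -83.]
-90 (0.55, 0.02, 0.35) [ -12.   -2.    2.   94.    0. -102.]
-90 (0.55, -0.05, 0.4) [ -19.    0.   10.  100.    0. -109.]
-80 (0.466, 0.303, 0.3) [ 20.  -2.  -3.  89.   0. -80.]
-80 (0.55, 0.2, 0.35) [  7.   4.   9.  94.   0. -93.]
-80 (0.55, 0.02, 0.35) [ -12.   -2.    2.   94.    0. -112.]
-80 (0.55, -0.05, 0.4) [ -19.    0.   10.  100.    0. -119.]
180 (0.466, 0.303, 0.3) [20. -2. -3. 89.  0. 20.]
180 (0.55, 0.2, 0.35) [ 7.  4.  9. 94.  0.  7.]
180 (0.55, 0.02, 0.35) [-12.  -2.   2.  94.   0. -12.]
180 (0.55, -0.05, 0.4) [-19.   0.  10. 100.   0. -19.]
0 (0.466, 0.303, 0.3) [  20.   -2.   -3.   89.    0. -160.]
0 (0.55, 0.2, 0.35) [   7.    4.    9.   94.    0. -173.]
0 (0.55, 0.02, 0.35) [-12.  -2.   2.  94.   0. 168.]
0 (0.55, -0.05, 0.4) [-19.   0.  10. 100.   0. 161.]
```

Run:
```python
from h import *
import pickle
out={}
def shot(n):
    c=cam("wrist"); im=robot.grab_frame("wrist"); cv2.imwrite(f"pics/{n}.png",im); out[n]=(c,im)
robot.move_pose([.466,.303,.25],[180,0,100]); shot("c_carr")
robot.move_pose([.545,.06,.25],[180,0,100]); shot("c_mouth")
robot.move_pose([.575,-.10,.25],[180,0,100]); shot("c_stop")
pickle.dump(out,open("shots.pkl","wb")); o=robot.observe();print(o['time'],o['tool_pos'],o['tcp_rot'])
ims=[cv2.imread(f"pics/{n}.png") for n in out]
```

```text
3.5583 [ 0.57503684 -0.09883854  0.2499949 ] [-1.79994726e+02 -2.51105717e-02  1.00070961e+02]
```

View pics/c_carr.png

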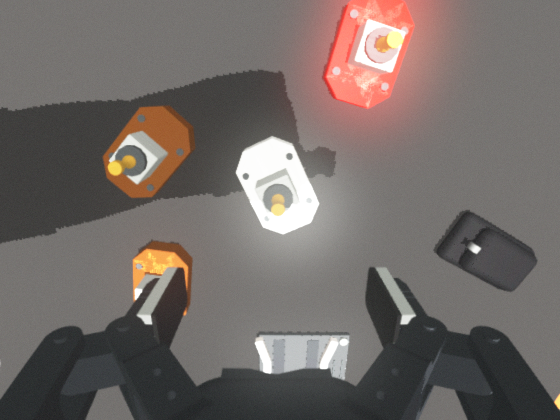

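View pics/c_mouth.png

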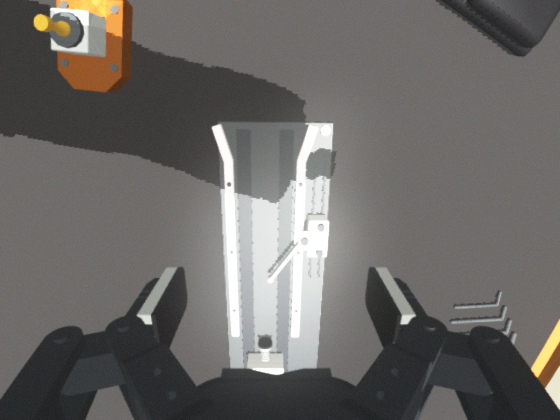

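View pics/c_stop.png

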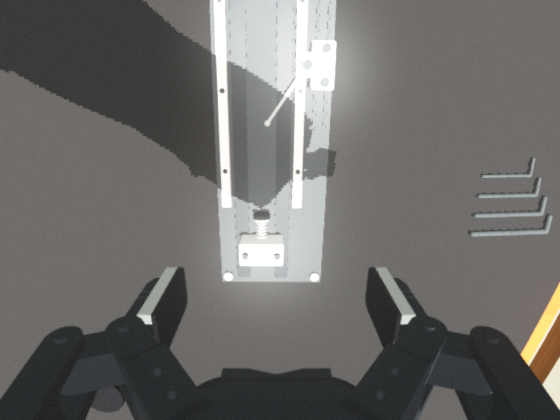

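```bash
cat > m.py <<'E'
from h import *
import pickle
out=pickle.load(open("shots.pkl","rb"))
# carrier
c,im=out["c_carr"]; g=im.min(axis=2)
m=np.zeros_like(g); m[125:240,230:325]=(g[125:240,230:325]>120)*255
cs,_=cv2.findContours(m,cv2.RETR_EXTERNAL,cv2.CHAIN_APPROX_NONE); k=max(cs,key=cv2.contourArea)[:,0]
for z in (.02,):
    P=np.array([onz(c,p,z)[:2] for p in k]); r=cv2.minAreaRect((P*1000).astype(np.float32)); print("carrier",z,r)
# rails
mids={}
for n,rows in (("c_mouth",range(195,320,3)),("c_stop",range(8,200,3))):
    c,im=out[n]; g=im.min(axis=2).astype(float)
    L=[];Rr=[]
    for v in rows:
        row=g[v]; 
        for lo,hi,acc in ((208,242,L),(285,305,Rr)):
            seg=row[lo:hi]; 
            gr=np.diff(seg); a=np.argmax(gr); b=np.argmin(gr)
            if b>a and 5<b-a<16: acc.append((onz(c,(lo+a+.5,v),.014)[:2],onz(c,(lo+b+.5,v),.014)[:2]))
    for nm,acc in (("right rail",L),("left rail",Rr)):
        A=np.array(acc); 
        for j in (0,1):
            vx,vy,x0,y0=cv2.fitLine((A[:,j]*1000).astype(np.float32),cv2.DIST_HUBER,0,.01,.01).ravel()
            if vy>0: vx,vy=-vx,-vy
            res=(A[:,j]*1000-[x0,y0])@[-vy,vx]
            print(n,nm,j,len(acc),"yaw",np.degrees(np.arctan2(vy,vx)).round(2),"x at y=0",(x0-vx/vy*y0).round(2),"sd",res.std().round(2))
for n,(x,y,w,h) in {"c_mouth":(200,110,150,130),"c_stop":(200,190,150,110),"c_carr":(225,125,110,120)}.items():
    im=out[n][1][y:y+h,x:x+w]; k=min(800//w,600//h); cv2.imwrite(f"pics/d_{n}.png",cv2.resize(im,None,fx=k,fy=k,interpolation=cv2.INTER_CUBIC)); print(n,k)
E
python3 m.py
```

```text
carrier 0.02 ((467.67242431640625, 297.9566650390625), (97.16243743896484, 104.9040756225586), 10.075090408325195)
c_mouth right rail 0 40 yaw -80.17 x at y=0 498.36 sd 0.56
c_mouth right rail 1 40 yaw -80.37 x at y=0 512.4 sd 0.98
c_mouth left rail 0 26 yaw -80.35 x at y=0 574.07 sd 1.77
c_mouth left rail 1 26 yaw -80.25 x at y=0 584.21 sd 1.32
c_stop right rail 0 56 yaw -80.34 x at y=0 502.55 sd 1.43
c_stop right rail 1 56 yaw -80.54 x at y=0 512.23 sd 0.27
c_stop left rail 0 32 yaw -80.68 x at y=0 574.84 sd 0.32
c_stop left rail 1 32 yaw -79.73 x at y=0 582.82 sd 0.46
c_mouth 4
c_stop 5
c_carr 5
```

View pics/d_c_mouth.png

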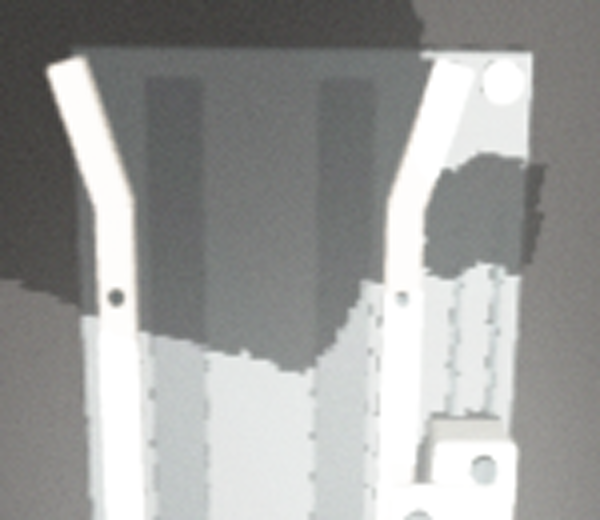

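View pics/d_c_stop.png

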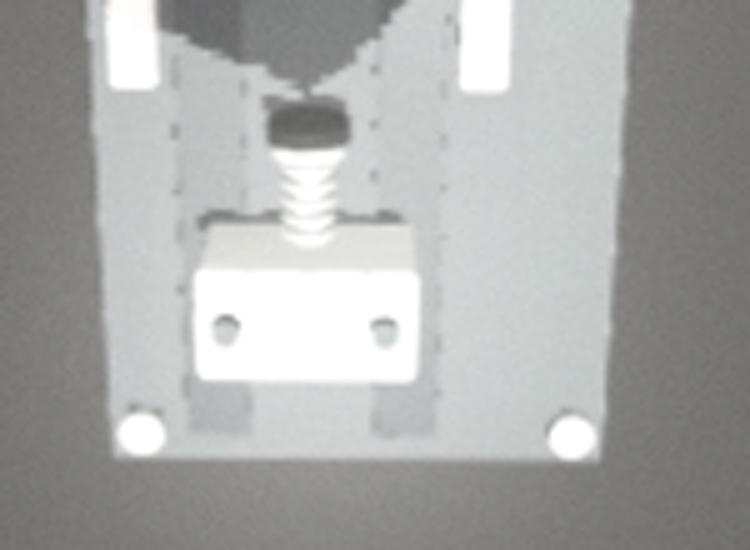

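View pics/d_c_carr.png

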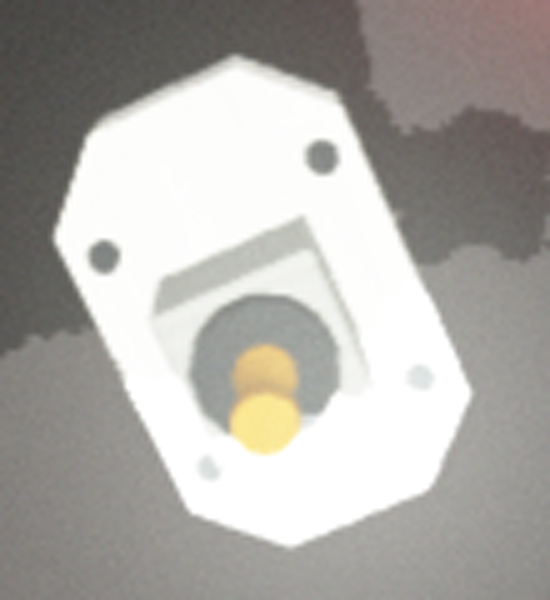

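```bash
cat > m2.py <<'E'
from h import *
import pickle
out=pickle.load(open("shots.pkl","rb"))
c=out["c_carr"][0]; f=lambda n,ox,oy,k,p,z: onz(out[n][0],(ox+(p[0]+.5)/k-.5,oy+(p[1]+.5)/k-.5),z)[:2]*1000
s=[f("c_carr",225,125,5,p,.02) for p in ((322,157),(104,257),(420,377),(208,468))]
ctr=np.mean(s,0); d=(s[0]-s[2])+(s[1]-s[3]); e=(s[0]-s[1])+(s[2]-s[3])
a=lambda v:np.degrees(np.arctan2(v[1],v[0])).round(2)
print("carrier",ctr,a(d),a(e),np.linalg.norm(d)/2,np.linalg.norm(e)/2)
o=[f("c_carr",225,125,5,p,.02) for p in ((57,237),(193,513),(340,97),(470,392))]
print("sides",np.mean(o,0),a(o[0]-o[1]),a(o[2]-o[3]))
M=lambda p,z:f("c_mouth",200,110,4,p,z); S=lambda p,z:f("c_stop",200,190,5,p,z)
pl=[M((75,48),.006),M((530,52),.006),S((115,460),.006),S((600,460),.006)]
print("plate",np.round(pl,1).tolist(),"len",np.linalg.norm(pl[0]-pl[2]),np.linalg.norm(pl[1]-pl[3]),"w",np.linalg.norm(pl[0]-pl[1]),np.linalg.norm(pl[2]-pl[3]),a(pl[2]-pl[0]),a(pl[3]-pl[1]))
yaw=np.radians(-80.4)
u=np.array([np.cos(yaw),np.sin(yaw)]);v=np.array([-u[1],u[0]])
# lane coords: plate centre is x=65,y=10
O=np.mean(pl,0)-65*u-10*v
print("origin by plate",O,"centreline x@y0",O[0]-u[0]/u[1]*O[1])
L=lambda P:np.round([(P-O)@u,(P-O)@v],1)
for nm,P in dict(bendR=M((133,195),.014),bendL=M((388,195),.014),endR=S((158,90),.014),endL=S((460,90),.014),mouthRailR=M((88,60),.014),mouthRailL=M((435,60),.014),
 stopFarR=S((195,380),.032),stopFarL=S((417,380),.032),stopNear=S((305,268),.032),pad=S((308,100),.0165+.0085),padb=S((308,100),.0165)).items(): print(nm,L(P))
cs=out["c_stop"][0]
for p in((312,40),(335,40),(312,90),(335,90)): print("br",p,L(onz(cs,p,.032)[:2]*1000))
print("tip",L(onz(cs,(267,124),.024)[:2]*1000))
E
python3 m2.py
```

```text
carrier [467.4996937  300.12980105] 124.46 34.86 48.000393221878994 46.20458324411706
sides [467.69189862 300.75056637] 123.96 124.79
plate [[480.1, 109.1], [587.8, 127.2], [535.6, -226.6], [644.4, -207.3]] len 340.2115925784015 339.27556918585555 w 109.25049589980982 110.47246739187136 -80.6 -80.4
origin by plate [541.25851944  13.03211562] centreline x@y0 543.4627368040274
bendR [-70.8 -30.4]
bendL [-71.2  31.2]
endR [142.9 -30.9]
endL [142.5  30.4]
mouthRailR [-102.8  -40. ]
mouthRailL [-103.3   41.3]
stopFarR [199.4 -23.2]
stopFarL [199.   22.2]
stopNear [173.9  -0.5]
pad [1.409e+02 1.000e-01]
padb [143.9  -0.3]
br (312, 40) [-10.4  43.1]
br (335, 40) [-10.7  62.1]
br (312, 90) [29.2 44.6]
br (335, 90) [29.  64.3]
tip [58.9  5.8]
```

Run:
```python
from h import *
Y=124.4
print(robot.ik([.4676,.3004,.0935],[180,0,Y]))
robot.set_gripper(.06)
robot.move_pose([.4676,.3004,.20],[180,0,Y])
print(robot.line_to([.4676,.3004,.125],vel=.12))
print("guard",robot.line_to([.4676,.3004,.0935],vel=.05,guard=6))
o=robot.observe();print(o['tool_pos'],o['ft_force'])
cv2.imwrite("pics/e1.png",robot.grab_frame("wrist"))
robot.set_gripper(.0)
o=robot.observe();print(o['time'],o['tool_pos'],o['ft_force'],o['torque'],o['gripper_width'])
cv2.imwrite("pics/e2.png",robot.grab_frame("wrist"))
```

```text
[ 19.23314401   2.54781924 -20.12041756  67.3317632    0.
  74.83314401]
False
guard False
[0.46771995 0.3004587  0.09366146] [-0.63568837  0.56991692  0.60701235]
7.45 [0.46802444 0.30057577 0.09405649] [0.90896605 0.89545347 3.5045648 ] [ 0.03089521 -0.06825409 -0.00890315] 0.030628450324350964
```

View pics/e2.png

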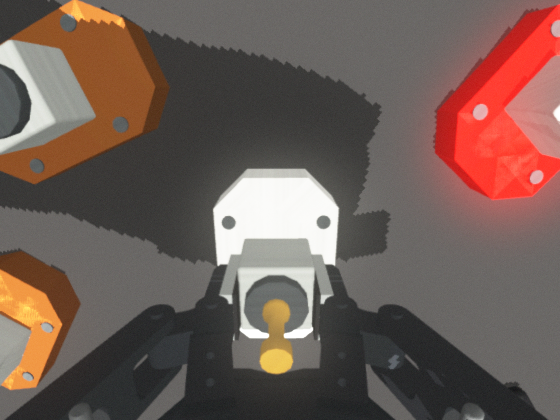

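The carrier is gripped squarely with screws at (228,222) and (323,222). I'll work out its in-hand offset, lift it and carry it to the mouth.

Run:
```python
from h import *
from scipy.spatial.transform import Rotation as Ro
o=robot.observe(); c=cam("wrist"); Rt=Ro.from_euler('xyz',o['tcp_rot'],degrees=True).as_matrix()
for p in ((228.5,222),(323,222)): print("screw in tool",(Rt.T@(onz(c,p,.02)-o['tool_pos'])*1000).round(1))
z0=o['tool_pos'][2]; x,y,_=o['tool_pos']
robot.line_to([x,y,z0+.07],vel=.1); o=robot.observe(); print("lift",o['ft_force'],o['torque'],o['gripper_width'])
O=np.array([.54126,.01303]); yaw=-80.45; u=np.array([np.cos(np.radians(yaw)),np.sin(np.radians(yaw))])
P=O-.092*u
robot.line_to([*P,z0+.06],vel=.15,rotation=[180,0,yaw+180])
o=robot.observe();print(o['time'],o['tool_pos'],o['tcp_rot'],o['ft_force'])
cv2.imwrite("pics/f1.png",robot.grab_frame("wrist"));cv2.imwrite("pics/f2.png",robot.grab_frame("side"))
open("z0","w").write(str(z0))
```

```text
screw in tool [ 24.  -23.9  74. ]
screw in tool [24.  22.1 74.1]
lift [-0.10894749 -0.63462846 -5.79821851] [-0.02216279 -0.02749966  0.02307783] 0.030754899434398374
9.875 [0.52579    0.10436227 0.15406003] [-1.79992796e+02 -1.14098463e-02  9.96161227e+01] [-0.27893095 -0.45651326 -4.66446739]
```

View pics/f1.png

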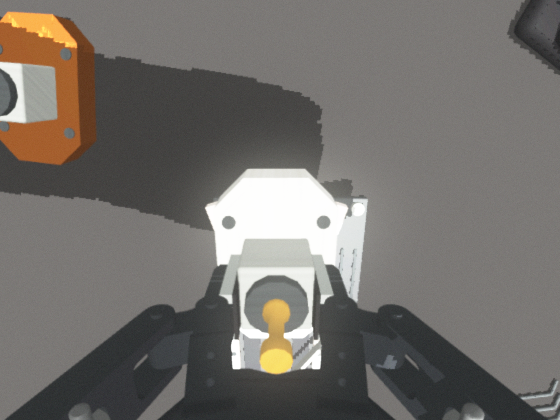

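View pics/f2.png

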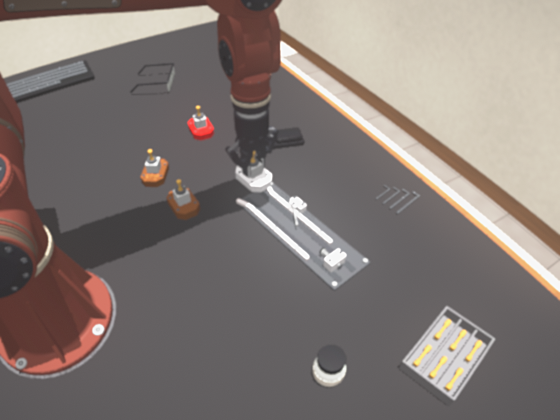

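```bash
cat > l.py <<'E'
from h import *
yaw=-80.45; u=np.array([np.cos(np.radians(yaw)),np.sin(np.radians(yaw))]); v=np.array([-u[1],u[0]])
O=np.array([.54126,.01303])+.0006*v
z0=float(open("z0").read())
def W(x,y=0): return O+x*1e-3*u+y*1e-3*v
def st(t=""):
    o=robot.observe(); p=(o['tool_pos'][:2]-O)*1000; F=o['ft_force']
    print(t,"t%.2f lane x %.2f y %.2f z %.4f | Fx %.2f Fy %.2f Fz %.2f yaw %.2f w %.4f"%(o['time'],p@u,p@v,o['tool_pos'][2],F[:2]@u,F[:2]@v,F[2],o['tcp_rot'][2],o['gripper_width']),flush=True); return o
E
python3 - <<'E'
from l import *
st("start")
robot.line_to([*W(-92),z0+.012],vel=.1); st("above")
print(robot.line_to([*W(-92),z0+.005],vel=.02,guard=2.5)); o=st("down")
robot.pause(.2); st()
cv2.imwrite("pics/g1.png",robot.grab_frame("wrist"));cv2.imwrite("pics/g2.png",robot.grab_frame("scene")[150:270,180:340].repeat(4,0).repeat(4,1))
E
```

```text
start t9.97 lane x -92.66 y -0.65 z 0.1541 | Fx 0.27 Fy 0.06 Fz -4.48 yaw 99.62 w 0.0311
above t10.61 lane x -92.01 y 0.10 z 0.1063 | Fx -0.52 Fy -0.17 Fz -3.74 yaw 99.56 w 0.0313
True
down t10.97 lane x -91.86 y 0.51 z 0.1001 | Fx 0.47 Fy 0.89 Fz 4.76 yaw 99.55 w 0.0313
 t11.18 lane x -91.87 y 0.51 z 0.1000 | Fx -0.06 Fy 0.14 Fz 7.17 yaw 99.55 w 0.0313
```

View pics/g1.png

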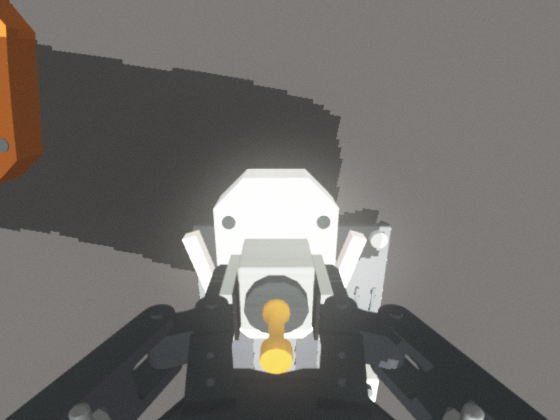

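View pics/g2.png

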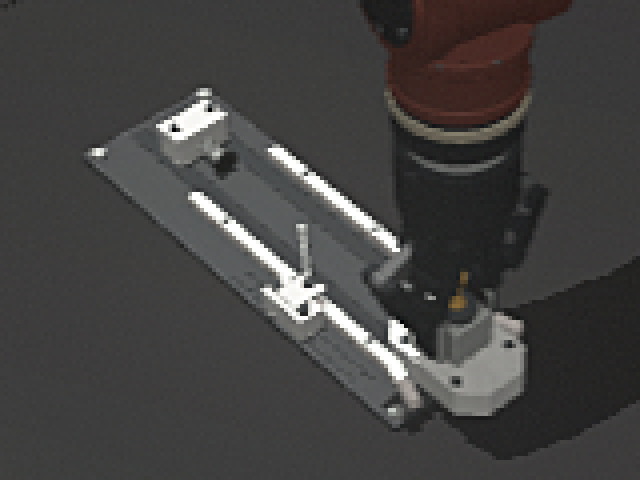

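Both views show the carrier sitting on the lane floor, centred between the flared rails. I'll ease the down-pressure and slide it in small guarded steps.

Run:
```python
from l import *
robot.line_to([*W(-92),.0998+.0006],vel=.02); st("raise .6")
zc=.1004
hit=robot.line_to([*W(-70),zc],vel=.05,guard=10); st(f"-70 {hit}")
hit=robot.line_to([*W(-45),zc],vel=.05,guard=10); st(f"-45 {hit}")
hit=robot.line_to([*W(-25),zc],vel=.05,guard=10); st(f"-25 {hit}")
cv2.imwrite("pics/h1.png",robot.grab_frame("wrist"));cv2.imwrite("pics/h2.png",robot.grab_frame("side")[150:300,200:400].repeat(4,0).repeat(4,1))
```

```text
raise .6 t11.53 lane x -92.05 y -0.19 z 0.1001 | Fx 0.79 Fy -1.49 Fz -0.44 yaw 99.55 w 0.0314
-70 False t12.12 lane x -69.75 y -0.16 z 0.1002 | Fx -0.21 Fy 0.45 Fz -3.88 yaw 99.51 w 0.0310
-45 False t12.77 lane x -44.87 y -0.03 z 0.1004 | Fx 0.78 Fy 0.75 Fz -3.29 yaw 99.52 w 0.0313
-25 False t13.32 lane x -24.79 y -0.03 z 0.1004 | Fx 0.35 Fy -0.76 Fz -4.20 yaw 99.52 w 0.0309
```

View pics/h1.png

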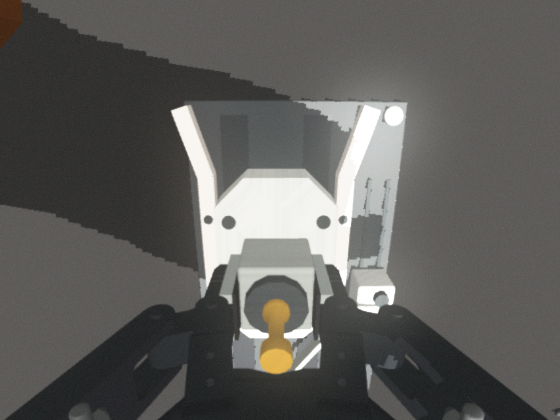

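View pics/h2.png

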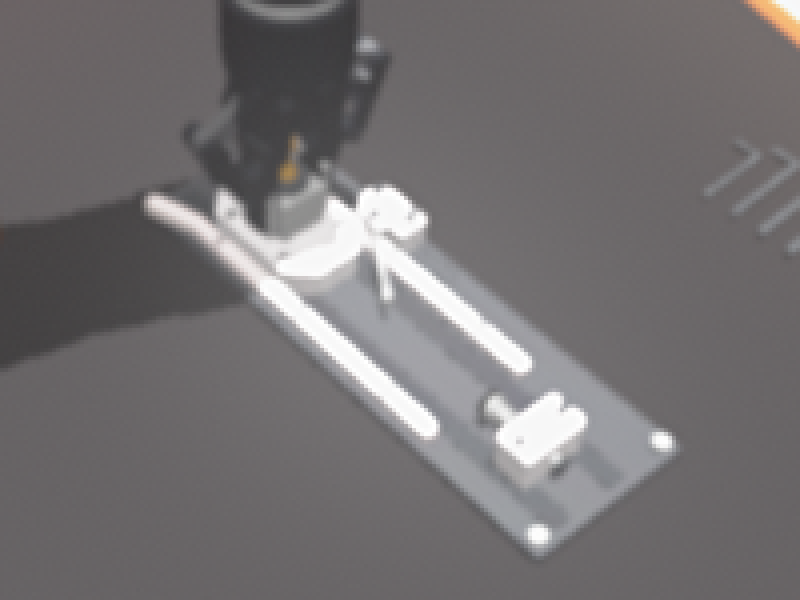

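Run:
```python
from l import *
zc=.1000
for x in (-10,5,20,40,60):
    hit=robot.line_to([*W(x),zc],vel=.04,guard=13); st(f"{x} {hit}")
    if hit: break
cv2.imwrite("pics/i1.png",robot.grab_frame("wrist"));cv2.imwrite("pics/i2.png",robot.grab_frame("side")[150:300,200:400].repeat(4,0).repeat(4,1))
```

```text
-10 False t13.94 lane x -9.76 y -0.20 z 0.1001 | Fx -0.66 Fy -3.34 Fz -0.17 yaw 99.52 w 0.0312
5 False t14.47 lane x 5.07 y -0.08 z 0.1001 | Fx -0.45 Fy -4.13 Fz 1.20 yaw 99.54 w 0.0308
20 False t14.99 lane x 20.36 y 0.19 z 0.1001 | Fx 1.02 Fy -2.44 Fz -0.95 yaw 99.52 w 0.0313
40 False t15.64 lane x 40.65 y 0.13 z 0.1001 | Fx 2.75 Fy -1.50 Fz 0.19 yaw 99.51 w 0.0314
60 False t16.29 lane x 60.69 y 0.09 z 0.1001 | Fx 3.12 Fy -2.30 Fz 2.14 yaw 99.51 w 0.0310
```

View pics/i1.png

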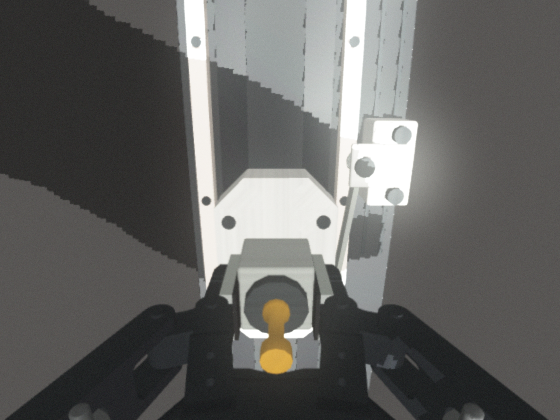

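View pics/i2.png

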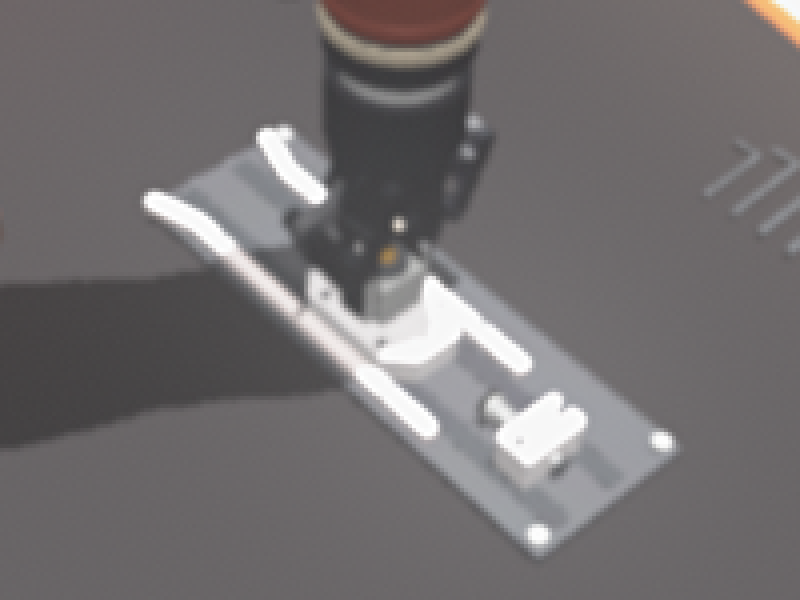

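Run:
```python
from l import *
c=cam("wrist")
for p,z in (((364,167),.032),((402,135),.032),((394,196),.032),((206,201),.014),((343,201),.014),((354,41),.014)):
    P=onz(c,p,z)[:2]-O; print(p,(P@u*1000).round(1),(P@v*1000).round(1))
robot.pause(.2); st("rest")
zc=.1001
hit=robot.line_to([*W(85),zc],vel=.04,guard=10); st(f"85 {hit}")
robot.pause(.2); st("rest")
for x in range(87,104,2):
    hit=robot.line_to([*W(x),zc],vel=.015,guard=6); robot.pause(.1); o=st(f"{x} {hit}")
    F=o['ft_force'][:2]@u
    if hit or F<-4: break
```

```text
(364, 167) 8.3 38.6
(402, 135) -5.9 54.0
(394, 196) 21.7 53.7
(206, 201) 30.1 -36.4
(343, 201) 30.1 34.3
(354, 41) -45.5 34.7
rest t16.59 lane x 60.25 y 0.03 z 0.1001 | Fx 3.59 Fy -2.12 Fz 1.81 yaw 99.54 w 0.0311
85 False t17.37 lane x 85.19 y 0.02 z 0.1001 | Fx -0.20 Fy -1.68 Fz 2.71 yaw 99.54 w 0.0316
rest t17.57 lane x 85.18 y 0.03 z 0.1001 | Fx 0.64 Fy -1.48 Fz 2.51 yaw 99.54 w 0.0311
87 False t17.95 lane x 86.78 y -0.01 z 0.1001 | Fx -4.58 Fy -1.98 Fz 4.52 yaw 99.56 w 0.0312
```

Run:
```python
from l import *
zc=.1002
for x in (90,93,96,98,100,101,102,103,104,105,106):
    hit=robot.line_to([*W(x),zc],vel=.015,guard=8); robot.pause(.1); o=st(f"{x} {hit}")
    if hit or o['ft_force'][:2]@u<-11: break
cv2.imwrite("pics/j1.png",robot.grab_frame("wrist"));cv2.imwrite("pics/j2.png",robot.grab_frame("side")[150:300,200:400].repeat(4,0).repeat(4,1))
```

```text
90 False t18.40 lane x 90.15 y -0.06 z 0.1001 | Fx -1.56 Fy -1.97 Fz 2.56 yaw 99.54 w 0.0313
93 False t18.85 lane x 93.19 y -0.06 z 0.1001 | Fx -0.69 Fy -2.91 Fz 1.10 yaw 99.54 w 0.0313
96 False t19.30 lane x 96.19 y -0.05 z 0.1001 | Fx -0.69 Fy -1.62 Fz 0.14 yaw 99.54 w 0.0311
98 False t19.68 lane x 98.13 y -0.05 z 0.1001 | Fx 0.75 Fy -1.79 Fz 0.36 yaw 99.54 w 0.0311
100 False t20.07 lane x 100.22 y -0.05 z 0.1001 | Fx 0.80 Fy -1.55 Fz -0.54 yaw 99.53 w 0.0314
101 False t20.42 lane x 101.17 y -0.05 z 0.1002 | Fx 1.47 Fy -2.01 Fz -1.55 yaw 99.54 w 0.0313
102 False t20.77 lane x 102.09 y -0.06 z 0.1001 | Fx 1.63 Fy -1.63 Fz -1.99 yaw 99.54 w 0.0313
103 False t21.12 lane x 102.77 y -0.06 z 0.1001 | Fx -2.19 Fy -2.17 Fz -1.36 yaw 99.56 w 0.0316
104 False t21.47 lane x 103.82 y -0.04 z 0.1002 | Fx -3.29 Fy -2.18 Fz -0.99 yaw 99.56 w 0.0308
105 False t21.82 lane x 104.85 y -0.08 z 0.1001 | Fx -3.83 Fy -1.77 Fz -0.37 yaw 99.55 w 0.0313
106 False t22.17 lane x 105.79 y -0.03 z 0.1002 | Fx -4.39 Fy -2.10 Fz 0.39 yaw 99.56 w 0.0311
```

View pics/j1.png

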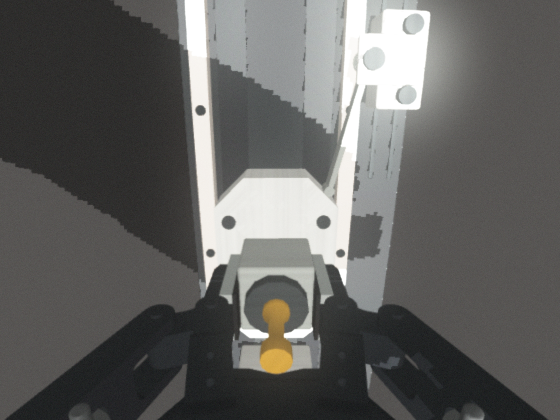

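View pics/j2.png

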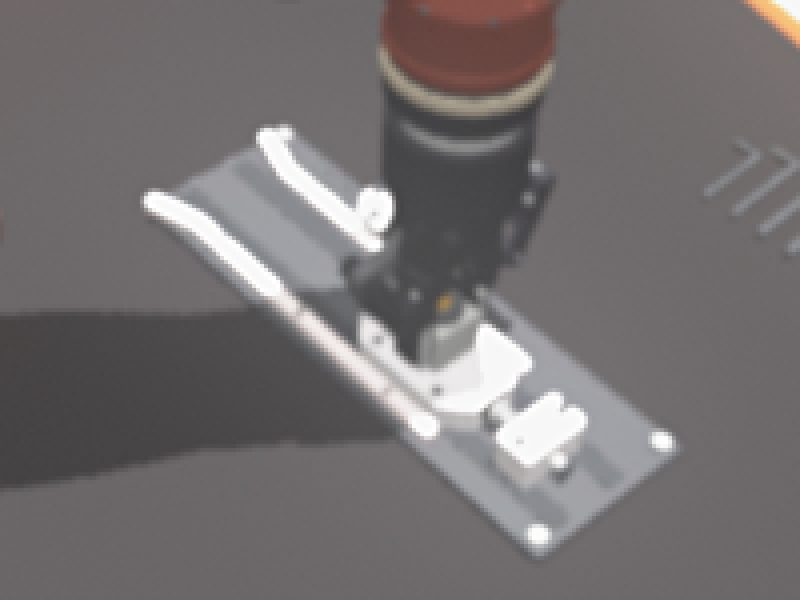

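The wrist view shows the flap tip still riding on the carrier's rear chamfer at (327,190). The pad was first touched at about x = 102.4. I'll step on 1 mm at a time, keeping a picture of each step.

Run:
```python
from l import *
zc=.1002; T=[]
for x in (107.2,108.2,109.2,110.2,111.2,112.2):
    hit=robot.line_to([*W(x),zc],vel=.012,guard=8); robot.pause(.1); o=st(f"{x} {hit}")
    T.append(robot.grab_frame("wrist")[20:240,180:440])
    if hit: break
while len(T)<6: T.append(T[-1])
cv2.imwrite("pics/k1.png",np.vstack([np.hstack(T[:3]),np.hstack(T[3:6])]))
```

```text
107.2 False t22.62 lane x 106.84 y -0.05 z 0.1002 | Fx -6.55 Fy -3.24 Fz 0.93 yaw 99.56 w 0.0312
108.2 False t23.02 lane x 107.66 y -0.07 z 0.1002 | Fx -5.99 Fy -3.40 Fz 0.43 yaw 99.57 w 0.0314
109.2 False t23.42 lane x 108.49 y -0.06 z 0.1002 | Fx -7.81 Fy -3.36 Fz 1.17 yaw 99.58 w 0.0313
110.2 False t23.82 lane x 109.32 y -0.07 z 0.1002 | Fx -8.12 Fy -2.65 Fz 1.76 yaw 99.59 w 0.0313
111.2 False t24.22 lane x 110.18 y -0.07 z 0.1002 | Fx -9.20 Fy -2.13 Fz 1.76 yaw 99.59 w 0.0312
112.2 False t24.62 lane x 111.00 y -0.11 z 0.1002 | Fx -9.67 Fy -2.70 Fz 2.70 yaw 99.60 w 0.0312
```

View pics/k1.png

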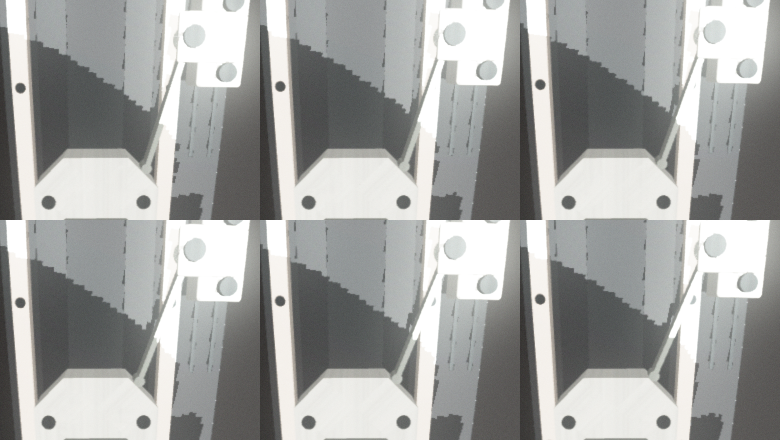

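Run:
```python
from l import *
zc=.1002; T=[]
for x in (113.0,113.8,114.6):
    hit=robot.line_to([*W(x),zc],vel=.012,guard=8); robot.pause(.15); o=st(f"{x} {hit}")
    T.append(robot.grab_frame("wrist")[20:240,180:440])
    if hit: break
while len(T)<3: T.append(T[-1])
cv2.imwrite("pics/k2.png",np.hstack(T[:3]))
```

```text
113.0 False t25.07 lane x 111.68 y -0.09 z 0.1002 | Fx -10.58 Fy -3.35 Fz 3.77 yaw 99.61 w 0.0313
113.8 False t25.52 lane x 112.28 y -0.03 z 0.1002 | Fx -11.41 Fy -1.93 Fz 3.34 yaw 99.60 w 0.0312
114.6 False t25.97 lane x 112.91 y -0.06 z 0.1002 | Fx -14.08 Fy -2.91 Fz 3.83 yaw 99.61 w 0.0314
```

View pics/k2.png

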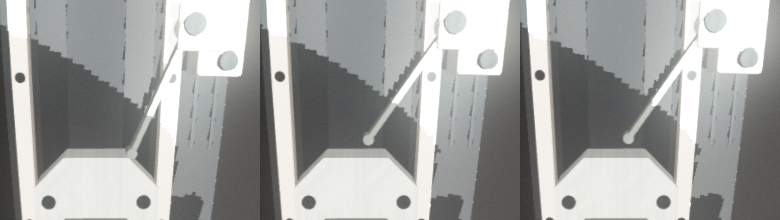

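The flap has snapped clear of the carrier, with its tip now at about (288,158). I'll compare that with its shut position measured at the start, about lane (59, 6), then back off gently.

Run:
```python
from l import *
c=cam("wrist"); P=onz(c,(288,158),.024)[:2]-O; print("tip",(P@u*1000).round(1),(P@v*1000).round(1))
cs=__import__("pickle").load(open("shots.pkl","rb"))["c_stop"][0]; P=onz(cs,(267,124),.024)[:2]-O; print("tip at start",(P@u*1000).round(1),(P@v*1000).round(1))
zc=.1002; T=[]
o=robot.observe(); x0=(o['tool_pos'][:2]-O)@u*1000
for x in np.arange(113.6,104,-1.0):
    robot.line_to([*W(x),zc],vel=.012); robot.pause(.1); o=st(f"{x:.1f}")
    T.append(robot.grab_frame("wrist")[20:240,180:440])
    if o['ft_force'][:2]@u>-4: break
cv2.imwrite("pics/l1.png",np.hstack([T[0],T[len(T)//2],T[-1]]))
```

```text
tip 57.9 5.1
tip at start 58.9 5.3
113.6 t26.37 lane x 112.01 y -0.02 z 0.1003 | Fx -12.82 Fy -2.61 Fz 3.64 yaw 99.60 w 0.0312
112.6 t26.77 lane x 111.16 y -0.04 z 0.1002 | Fx -11.26 Fy -2.78 Fz 3.28 yaw 99.60 w 0.0313
111.6 t27.17 lane x 110.28 y -0.08 z 0.1002 | Fx -10.00 Fy -2.41 Fz 3.27 yaw 99.59 w 0.0312
110.6 t27.57 lane x 109.42 y -0.04 z 0.1002 | Fx -11.36 Fy -3.03 Fz 2.68 yaw 99.59 w 0.0311
109.6 t27.97 lane x 108.58 y -0.02 z 0.1002 | Fx -9.24 Fy -2.47 Fz 1.95 yaw 99.58 w 0.0311
108.6 t28.37 lane x 107.74 y -0.01 z 0.1002 | Fx -8.93 Fy -1.85 Fz 2.18 yaw 99.58 w 0.0312
107.6 t28.77 lane x 106.90 y -0.01 z 0.1002 | Fx -8.14 Fy -3.23 Fz 0.93 yaw 99.57 w 0.0311
106.6 t29.17 lane x 106.41 y -0.02 z 0.1001 | Fx -5.67 Fy -1.93 Fz -0.36 yaw 99.55 w 0.0312
105.6 t29.57 lane x 106.01 y -0.02 z 0.1001 | Fx 0.73 Fy -2.43 Fz -3.41 yaw 99.53 w 0.0311
```

View pics/l1.png

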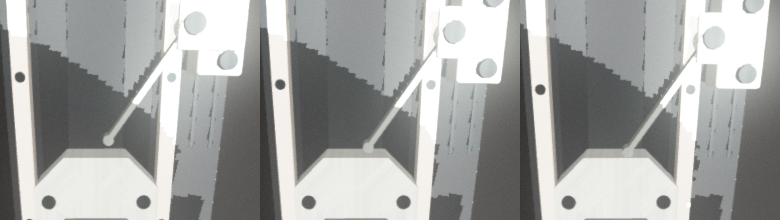

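The carrier is against the shut flap at x = 106, which is g + 98 with the pad in about 3.6 mm, and the axial force is near zero. Now I'll release and lift straight up.

Run:
```python
from l import *
robot.line_to([*W(105.8),.0999],vel=.01); robot.pause(.2); st("settle")
robot.set_gripper(.055); robot.pause(.2); o=st("open")
p=o['tool_pos']
h=robot.line_to([p[0],p[1],p[2]+.03],vel=.05,guard=8); st(f"up {h}")
p=robot.observe()['tool_pos']
robot.line_to([p[0],p[1],.25],vel=.12); st("high")
c=cam("wrist");cv2.imwrite("pics/n1.png",robot.grab_frame("wrist"))
import pickle; pickle.dump(c,open("n1.pkl","wb"))
```

```text
settle t30.07 lane x 106.02 y 0.01 z 0.1001 | Fx 1.14 Fy -4.21 Fz 0.76 yaw 99.54 w 0.0312
open t30.62 lane x 105.76 y 0.08 z 0.0999 | Fx 0.02 Fy -0.86 Fz -0.41 yaw 99.55 w 0.0550
up False t31.38 lane x 105.72 y -0.01 z 0.1298 | Fx -0.19 Fy 1.20 Fz -0.10 yaw 99.55 w 0.0551
high t32.52 lane x 105.54 y -0.31 z 0.2490 | Fx 0.16 Fy 0.31 Fz 0.85 yaw 99.55 w 0.0550
```

View pics/n1.png

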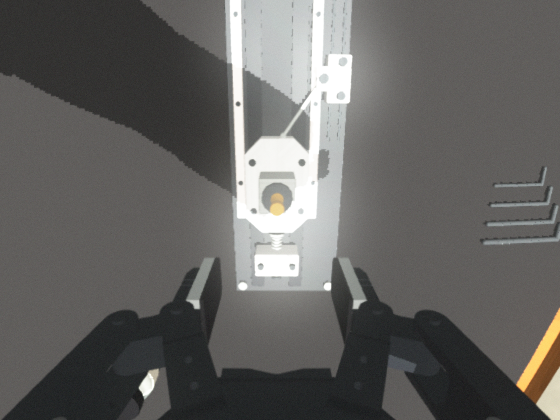

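Run:
```python
from l import *
import pickle
c=pickle.load(open("n1.pkl","rb"))
Q=[onz(c,p,.026)[:2]-O for p in ((252,162),(302,162),(254,211),(301,211))]
print([[(q@u*1000).round(1),(q@v*1000).round(1)] for q in Q],np.mean([q@u for q in Q])*1000,np.mean([q@v for q in Q])*1000)
P=onz(c,(283,135),.024)[:2]-O;print("flap tip",P@u*1000,P@v*1000)
robot.goto_joints([63.214,5.964,5.575,89.605,0,77.527]); st("home")
a=robot.grab_frame("scene");b=robot.grab_frame("side");cv2.imwrite("pics/o_scene.png",a);cv2.imwrite("pics/o_side.png",b)
for n,im in(("scene",a),("side",b)):
    d=cv2.absdiff(im,cv2.imread(f"pics/a_{n}.png")).max(axis=2); m=cv2.morphologyEx((d>40).astype(np.uint8),cv2.MORPH_OPEN,np.ones((3,3)))
    k,_,s,_=cv2.connectedComponentsWithStats(m); print(n,s[1:].tolist())
cv2.imwrite("pics/o_crop.png",np.hstack([cv2.resize(a[160:270,190:320],(400,338),interpolation=cv2.INTER_CUBIC),cv2.resize(b[170:300,225:379],(400,338),interpolation=cv2.INTER_CUBIC)]))
```

```text
[[np.float64(82.0), np.float64(-23.4)], [np.float64(82.0), np.float64(23.0)], [np.float64(130.4), np.float64(-22.6)], [np.float64(130.4), np.float64(23.3)]] 106.20614469271275 0.10172161345484154
flap tip 57.46918515343234 5.276213511599625
home t35.36 lane x -625.34 y -293.03 z 0.3039 | Fx 1.03 Fy 0.10 Fz 0.06 yaw 165.61 w 0.0549
scene [[230, 186, 31, 22, 271], [243, 190, 4, 3, 12], [245, 208, 5, 4, 17], [361, 260, 5, 5, 21], [340, 266, 41, 31, 735]]
side [[18, 47, 3, 4, 12], [22, 61, 5, 9, 28], [28, 60, 3, 3, 9], [196, 135, 6, 5, 28], [183, 143, 37, 28, 664], [307, 214, 9, 16, 88], [289, 221, 41, 35, 610], [306, 231, 9, 5, 36]]
```

View pics/o_crop.png

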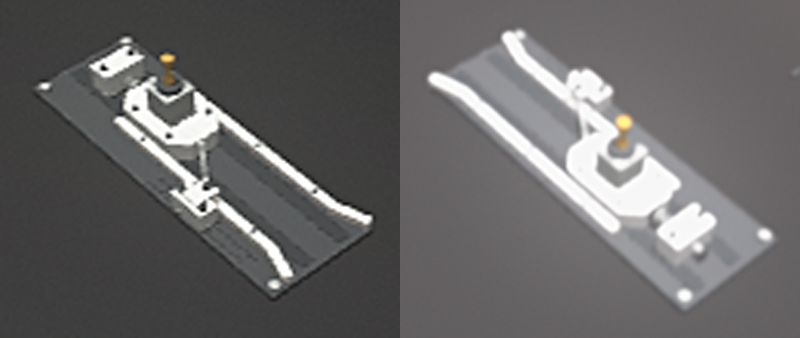

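View pics/o_scene.png

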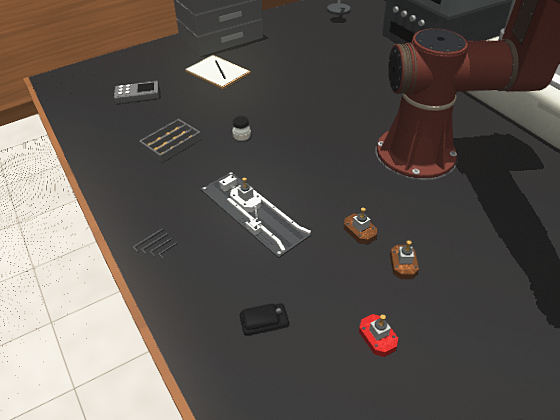

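The carrier sits level and captive between the flap and the pad. Compared with the first pictures, the only changes on the bench are at the carrier's old and new places.

```bash
python3 -c "
from plant import robot
print(robot.job_done(), robot.observe()['time'])"
```

```text
the job is handed in; nothing more can be done
the job is handed in; nothing more can be done
```

The carrier is docked: it rests level and captive between the shut flap and the stop, and the job was handed in at about 35 s of the 72 s allowed.

**What I did:**
- I picked up the aluminium carrier by its collet block and set it on the lane floor at the open end.
- I slid it through the gate with small guarded moves and pressed it into the stop in steps of 1 mm or less.
- The wrist camera showed the flap snap shut with the carrier at about lane x = 112.3 mm. I went on to 112.9 mm, so the pad was pressed in about 10.5 mm of its 16 mm, at about 14 N.
- I backed off slowly while still gripping until the carrier met the flap and the push fell to about zero. Then I released it and returned the arm to its start position.

**Last checks:**
- **Carrier:** its centre is at lane x ≈ 106.2 mm, y ≈ 0.1 mm. The gate offset came out at about g = 8 mm, so that is g + 98 as described, with the pad pressed in about 3.7 mm.
- **Flap:** its tip is at lane (57.5, 5.3) mm, against (58.9, 5.3) mm when shut at the start, which agrees within measurement error.
- **Rest of the bench:** comparing before and after pictures showed changes on the bench only at the carrier's old and new positions.

**What disagreed:**
- The early pad-face reading put g at 3–5 mm, against 7–9 mm from the stop block and the bracket. The first pad contact and the final resting position both fit g ≈ 8 mm.
- The force readings wandered by 3–4 N during the slide, so I relied on the pictures for the snap and on position as well as force for the rest.

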